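# Tidy the pantry counter: hang the utensils into the caddy, stack the tins

## Task

Tidy the pantry counter. One at a time, pick up the turner and the scoop by the ball at the end of the handle, loosen the grip so the utensil swings to hang straight down, clamp it again and lower it head first into the caddy (all the way to the bottom); and stack all the tins there are squarely into one column on the dark patch of the wooden board, in any order, lying flat. Do not knock over the two glass jars nearest the robot.

Things in the scene. Friction and masses are not known exactly. Their poses are not given: they have to be found in the camera images.
- tin_red: closed red food tin with a steel-rimmed lid, a plain block 100 (x) x 60 (y) x 45 (z) mm, 0.17 to 0.33 kg, origin at the centre of its underside, z up; may be absent
- tin_blue: closed blue food tin with a steel-rimmed lid, a plain block 100 (x) x 60 (y) x 45 (z) mm, 0.17 to 0.33 kg, origin at the centre of its underside, z up; may be absent
- tin_green: closed green food tin with a steel-rimmed lid, a plain block 100 (x) x 60 (y) x 45 (z) mm, 0.17 to 0.33 kg, origin at the centre of its underside, z up; may be absent
- tin_yellow: closed yellow food tin with a steel-rimmed lid, a plain block 100 (x) x 60 (y) x 45 (z) mm, 0.17 to 0.33 kg, origin at the centre of its underside, z up; may be absent
- board: fixed pale wooden stacking board, 150 (x) x 110 (y) x 12 mm, origin at the centre of its underside; a dark 100 x 60 mm patch (flush, look only) marks where the column stands, long side along the board's x
- board_top (a point): centre of the dark patch, on the board's top face, 12 mm above the table
- turner: flat steel turner with a wooden handle, 193 mm long, 0.23 to 0.31 kg, blade-heavy (centre of mass some 130 mm from the ball); rests on its flat blade. Origin under the middle; x axis points from the blade (70 x 60 x 6 mm, its flat face along x and y) to the handle's ball end, y across the blade, z up as it lies. Handle 14 mm square, rising from the head to the ball, clear of the table
- turner_ball (a point): centre of the 26 mm ball at the handle's end, 28 mm above the table as it lies. Pinch it here, across y. Its smooth sides turn about y between the pads: a hard pinch (100 N) holds the tool level or slanting, 30 N leaves it some 0.3 rad off plumb, about 5 N lets it hang plumb; under 2 N it drops. On soft pads the pinch eases 20 to 25 N per mm opened; ease it slowly or it slides
- turner_tip (a point): middle of the turner blade's far edge, about 182 mm from the ball centre
- scoop: aluminium food scoop with a blue handle, 193 mm long, 0.23 to 0.31 kg, head-heavy (as the turner); rests on its flat bottom. Origin under the middle; x axis points from the scoop (75 long x 60 wide x 26 mm high, open at the far end and top, with a 13 mm lip) to the handle's ball end, z up as it lies. Handle 14 mm square, rising from the head to the ball, clear of the table
- scoop_ball (a point): centre of the 26 mm ball at the end of the scoop's handle, 28 mm above the table as it lies; to be pinched across y and behaves just like the turner's ball
- scoop_tip (a point): middle of the scoop's open end, 13 mm above its floor line, about 182 mm from the ball centre
- caddy: fixed grey open-topped utensil caddy, 90 (x) x 200 (y) x 130 (z) mm, walls and floor 5 mm, one dividing wall in the middle making two compartments of 80 (x) x 92 (y) mm, 125 mm deep. Origin at the centre of its underside
- cell_left (a point): centre of the inner floor of the compartment on the caddy's +y side
- cell_right (a point): centre of the inner floor of the compartment on the caddy's -y side
- jar_a: glass jar with terracotta-coloured contents and clip lid, 84 mm wide, 100 mm high, bystander; origin at the centre of its underside
- jar_b: glass jar with orange contents, 94 mm wide, 90 mm high, bystander; origin at the centre of its underside
Things that resemble listed ones, but are neither listed nor needed, are in the scene too. What is shaped like the scoop but pink or purple is not meant.

How it is judged:
On the way, in this order (a step that is already met when the one before it is completed fails the run):
1. one utensil hangs straight down from the fingers, steady and clear of the table (((horizontal distance between turner_ball and turner_tip below 0.04 m and angle between turner's own x axis and vertical below 0.6 rad and height (world z) of turner_tip above 0.05 m and contact force between the fingers and turner above 5 N and angular speed of turner below 0.6 rad/s) or (horizontal distance between scoop_ball and scoop_tip below 0.04 m and angle between scoop's own x axis and vertical below 0.6 rad and height (world z) of scoop_tip above 0.05 m and contact force between the fingers and scoop above 5 N and angular speed of scoop below 0.6 rad/s))), for 0.2 s.
2. the other utensil hangs straight down from the fingers, steady, while the first stands in the caddy ((((horizontal distance between turner_ball and turner_tip below 0.04 m and angle between turner's own x axis and vertical below 0.6 rad and height (world z) of turner_tip above 0.05 m and contact force between the fingers and turner above 5 N and angular speed of turner below 0.6 rad/s) and (angle between scoop's own x axis and vertical below 0.7 rad and z of scoop_tip in the frame of caddy below 0.03 m and x of scoop_tip in the frame of caddy between -0.045 and 0.045 m and y of scoop_tip in the frame of caddy between -0.1 and 0.1 m)) or ((horizontal distance between scoop_ball and scoop_tip below 0.04 m and angle between scoop's own x axis and vertical below 0.6 rad and height (world z) of scoop_tip above 0.05 m and contact force between the fingers and scoop above 5 N and angular speed of scoop below 0.6 rad/s) and (angle between turner's own x axis and vertical below 0.7 rad and z of turner_tip in the frame of caddy below 0.03 m and x of turner_tip in the frame of caddy between -0.045 and 0.045 m and y of turner_tip in the frame of caddy between -0.1 and 0.1 m)))), for 0.2 s.
At the end, for the whole second after the job is handed in: Both utensils rest in the caddy, tip within 30 mm of its underside, handle up (lean under 0.7 rad). Every tin present lies level (either way up), centred within 12 mm over the board's patch and turned within 0.14 rad of it (either way round), so that all form one column, at rest (horizontal distance between each of tin_red, tin_blue, tin_green, tin_yellow and board_top below 0.012 m and angle between the x axis of each of tin_red, tin_blue, tin_green, tin_yellow and the x axis of board, either way round below 0.14 rad and angle between the z axis of each of tin_red, tin_blue, tin_green, tin_yellow and the z axis of board, either way round below 0.08 rad and linear speed of each of tin_red, tin_blue, tin_green, tin_yellow, turner, scoop below 0.03 m/s and angle between each of turner, scoop's own x axis and vertical below 0.7 rad and z of each of turner_tip, scoop_tip in the frame of caddy below 0.03 m and x of turner_tip in the frame of caddy between -0.045 and 0.045 m and y of turner_tip in the frame of caddy between -0.1 and 0.1 m and x of scoop_tip in the frame of caddy between -0.045 and 0.045 m and y of scoop_tip in the frame of caddy between -0.1 and 0.1 m); the robot touches nothing.
It fails at once if one of the two near glass jars is knocked over (angle between any of jar_a, jar_b's own z axis and vertical above 0.6 rad).
Of tin_red, tin_blue, tin_green, tin_yellow only 3 to 4 are there at a start; the rules pass over those that are not, and their reading is None.
At some moment in a run one of turner, scoop may be knocked a few centimetres aside while the robot is not near it.
Once in a run the grip may slacken for a moment while it holds something.
It also fails if it takes over 200 s, if anything falls off the work surface, if the arm or the gripper's body presses on something with over 40 N, if the wrist force passes 120 N, or if a joint passes its speed limit or range.

## Robot

A 6-joint arm with a two-finger parallel gripper is mounted at the origin on the work surface. World frame = base frame: x ahead of the robot, y to its left, z up, the work surface at z = 0. Lengths are in m, angles in rad, forces in N, time in s.
With the tool pointing down it reaches from about 0.3 to 0.75 m from the base axis. Payload 8.5 kg.
Tool frame: the origin (TCP) lies at the very end of the fingers, on their centre line; the grasp point (between the pads) lies 19 mm behind it; z points along the fingers, y is the direction in which the jaws open and shut (so a half turn about z gives the same grasp; the last joint's range is limited). The gripper opens to 88 mm and grips with 3 to 60 N. Pads are 18 mm wide; open, the fingers measure 123 mm over their backs; the gripper's body (75 mm by 187 mm) begins 45 mm behind the grasp point.
Start: joints at [0.959, 0.381, 1.297, -0, 1.464, -0.215], TCP at [0.213, 0.507, 0.239] pointing down, gripper open.
Joint ranges: [-3.11, 3.11], [-0.89, 2.33], [0.22, 2.48], [-1.42, 4.56], [0.17, 2.85], [-2.88, 2.88]. Speed limits (rad/s): [2.39, 2.39, 3.14, 3.14, 3.14, 3.14].

## Interface

Orientations are given as a unit quaternion [w, x, y, z].
In Python, from bench import ctrl, optics gives the robot as it stands.
- The arm moves only by the shell command python3 -m inch 'ROWS' [FORCE]. ROWS is text: rows parted by semicolons, each of 5 numbers parted by spaces: the shift along the tool's x, y, z in m, then the turn about the tool's z in rad, then the closure, from -1 (fully open) to 1 (shut). A call has 1 to 20 rows; each row shifts and turns the commanded pose from where the row before left it, along the tool's axes as they then stand; what a row does not reach is not made up. A row lasts 1/10 s, in which the tool goes at most 50 mm and 8.59 degrees, less where a joint would pass 70% of its speed; a pose out of reach is approached as far as the arm can. A call is refused whole if a number of a shift passes 0.05 or a number of a turn 0.15, either way. A call with a gripper value outside its range is refused whole. The fingers move at their own pace and stop on an object; FORCE is the grip in N (left out, the last holds). Time passes only in rows, so rows that do not move let the fingers close. It gives the time, the measured TCP pose, the force and the opening at its end, in the units of the state.
- ctrl.get_state(): the state, without advancing time (a new reading comes with each control period).
- optics.snapshot(name): name is "scene" or "side" or "wrist"; returns the picture (384x512x3 uint8, red, green, blue); there is no depth.
- optics.calibration(name): a dict with "intrinsics" (3x3 intrinsics, pixels), "dist_coeffs" ([k1, k2, p1, p2, k3] as OpenCV has them; the pictures are not rectified), "world_to_cam" (4x4, takes a point from world to camera coordinates). Camera axes: x right, y down, z forward; pixel columns grow to the right and rows downward; lengths in m; the calibration is good to about 2 mm. A picture is of the moment at which its call begins: read the wrist's pose just before it. calibration takes no time and is no camera call; for the wrist camera it gives the pose at the moment of the call.
- ctrl.finish_job(): hands the job in, once; it reports no verdict.
The state is a dict: "time": time; "joint_pos": joint angles; "qd": joint speeds; "tau": joint torques, N m; "ee_pos": TCP position; "tcp_rot": TCP orientation; "contact_force": force on the tool from outside, world axes, zero at the start; "ft_torque": the same for the moment, N m; "gripper_width": finger opening in m.
Only numpy, scipy, OpenCV 4.12 (cv2) and the standard library are available. Lean on these libraries where they do the work, as an engineer would, in place of code of your own. Each camera call takes 0.05 s, during which the arm holds its last target. There are 200 camera calls.

## Working session

There is one attempt and no reset: what is moved stays moved. The work goes in short steps, Python scripts to look and compute and a shell command to move; the robot and the scene stay as the last step left them, time stands still between calls to the robot, and variables do not carry over. Pictures are saved under pics/ and viewed, about 12 in all and at most 16, crops included, and the job is handed in when it is done.

```bash
ls; mkdir -p pics
python3 - <<'E'
from bench import ctrl, optics
import cv2,json
for n in ["scene","side"]:
    im=optics.snapshot(n); cv2.imwrite(f"pics/{n}0.png",cv2.resize(im[:,:,::-1],(800,600),interpolation=cv2.INTER_CUBIC)); cv2.imwrite(f"pics/{n}0_raw.png",im[:,:,::-1])
    c=optics.calibration(n); print(n,c)
print(ctrl.get_state())
E
```

```text
pics
scene {'intrinsics': array([[406.90904635,   0.        , 251.28782162],
       [  0.        , 406.90904635, 195.23886023],
       [  0.        ,   0.        ,   1.        ]]), 'dist_coeffs': array([-0.02010608,  0.        ,  0.        ,  0.        ,  0.        ]), 'world_to_cam': array([[ 0.71921769,  0.69458016, -0.01686204, -0.32155147],
       [ 0.57740529, -0.61103271, -0.54151838, -0.27542606],
       [-0.38643118,  0.37973337, -0.84051979,  1.70069849],
       [ 0.        ,  0.        ,  0.        ,  1.        ]])}
side {'intrinsics': array([[483.59905846,   0.        , 257.49760441],
       [  0.        , 483.59905846, 192.05640258],
       [  0.        ,   0.        ,   1.        ]]), 'dist_coeffs': array([-0.03702248,  0.        ,  0.        ,  0.        ,  0.        ]), 'world_to_cam': array([[ 0.85663244, -0.51558663,  0.01874267, -0.43766802],
       [-0.3649985 , -0.63130922, -0.68426951,  0.17551705],
       [ 0.36463263,  0.57932641, -0.72898831,  1.407852  ],
       [ 0.        ,  0.        ,  0.        ,  1.        ]])}
{'time': 0.1, 'joint_pos': array([ 9.58679577e-01,  3.81148215e-01,  1.29814365e+00, -7.91961196e-06,
        1.46360717e+00, -2.15293378e-01]), 'qd': array([-1.84963847e-03, -3.10906790e-03, -2.59028980e-03, -3.12713973e-04,
        9.91842568e-06, -2.71365101e-04]), 'tau': array([ 4.52600943e-03, -4.38650429e+01, -2.24917030e+01,  7.15542329e-02,
        3.41936597e-02, -4.55195186e-05]), 'ee_pos': array([0.21242608, 0.50705547, 0.23820293]), 'tcp_rot': array([-2.58982139e-04,  1.97111968e-01,  9.80380766e-01, -5.99671288e-04]), 'contact_force': array([-0.16643031,  0.49074248, -0.09283181]), 'ft_torque': array([0.01326501, 0.06959812, 0.03616928]), 'gripper_width': 0.08829356177054903}
```

View pics/scene0.png

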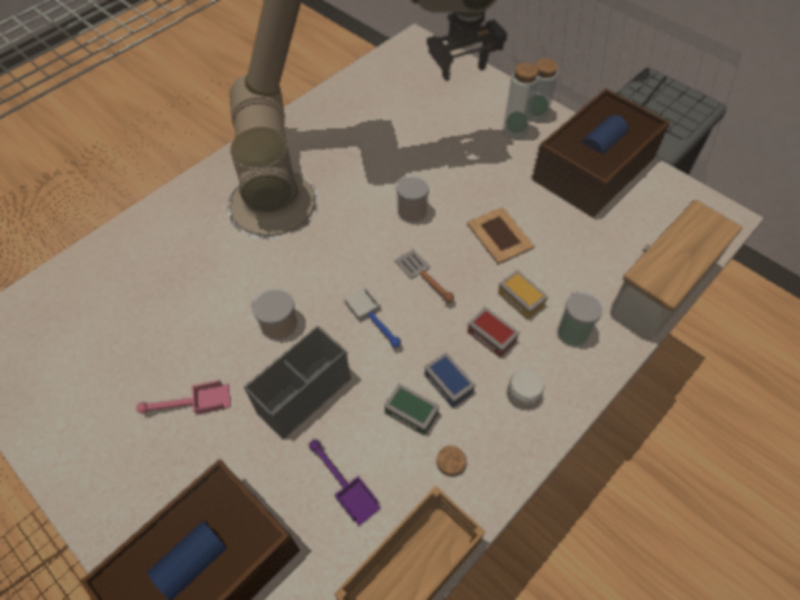

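View pics/side0.png

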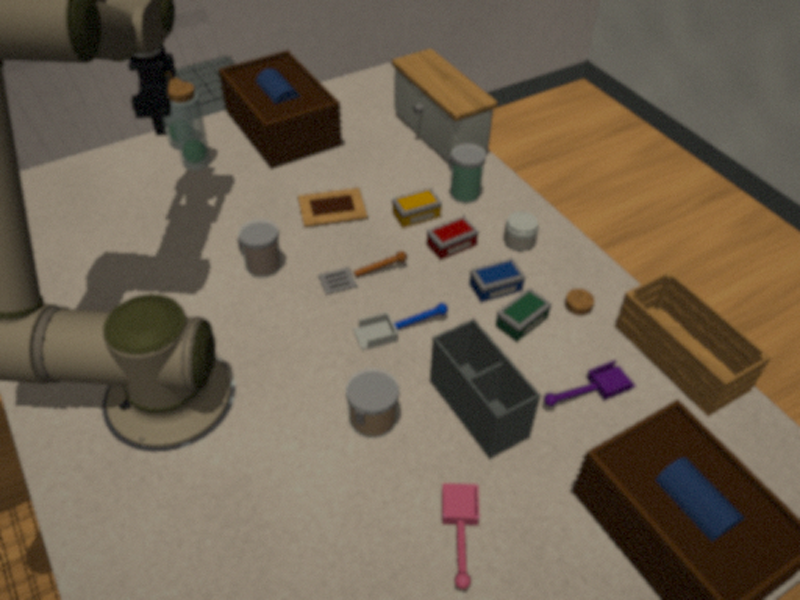

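The scene view (800x600 picture) shows the turner's ball at about (449,298) and the scoop's blue ball at (396,343). The four tins are yellow (522,292), red (493,330), blue (449,378) and green (412,408). The board is at (500,234), the caddy at (298,380), and the jars at (412,198) and (275,312). The side view agrees. The pink and purple scoops are decoys.

```bash
cat > h.py <<'E'
import numpy as np, cv2
from bench import ctrl, optics
def ray(c,uv):
    uv=np.atleast_2d(np.float64(uv)).reshape(-1,1,2)
    p=cv2.undistortPoints(uv,c["intrinsics"],c["dist_coeffs"])[:,0]
    T=c["world_to_cam"];R=T[:3,:3]
    return -R.T@T[:3,3], np.c_[p,np.ones(len(p))]@R
def plane(c,uv,z):
    o,d=ray(c,uv); return (o+d*((z-o[2])/d[:,2])[:,None])[:,:2]
def proj(c,P):
    T=c["world_to_cam"]
    return cv2.projectPoints(np.float64(np.atleast_2d(P)),cv2.Rodrigues(T[:3,:3])[0],T[:3,3],c["intrinsics"],c["dist_coeffs"])[0][:,0]
def tri(c1,u1,c2,u2):
    A=np.zeros((3,3));b=np.zeros(3);L=[]
    for c,u in((c1,u1),(c2,u2)):
        o,d=ray(c,u);d=d[0]/np.linalg.norm(d[0]);M=np.eye(3)-np.outer(d,d);A+=M;b+=M@o;L.append((M,o))
    p=np.linalg.solve(A,b);return p,[np.linalg.norm(M@(p-o)) for M,o in L]
def comps(mask,amin):
    n,l,s,ce=cv2.connectedComponentsWithStats(np.uint8(mask),connectivity=8)
    r=[]
    for i in range(1,n):
        if s[i,4]>=amin:
            ys,xs=np.where(l==i); r.append((s[i,4],ce[i],np.c_[xs,ys]))
    return sorted(r,key=lambda a:-a[0])
def rect(P):
    (c,s,a)=cv2.minAreaRect(np.float32(P*1000)); 
    if s[0]<s[1]: s=s[::-1];a+=90
    a=(a+90)%180-90
    return np.round(np.array(c)/1000,4),np.round(s,1),round(np.deg2rad(a),3)
# (hue lo, hue hi, smin, vmin)
COL=dict(red=(172,6,140,50),yellow=(18,30,130,90),green=(50,85,60,25),blue=(104,122,110,40),brown=(5,16,120,60))
def mask(im,k):
    H=cv2.cvtColor(im,cv2.COLOR_RGB2HSV).astype(int);lo,hi,s,v=COL[k];h=H[...,0]
    m=((h>=lo)&(h<=hi)) if lo<hi else ((h>=lo)|(h<=hi))
    return m&(H[...,1]>=s)&(H[...,2]>=v)
E
python3 - <<'E'
from h import *
for n in("scene","side"):
    im=cv2.imread(f"pics/{n}0_raw.png")[:,:,::-1].copy();c=optics.calibration(n);print(n)
    for k in COL:
        z=.028 if k in("brown",) else .045
        for a,ce,px in comps(mask(im,k),25)[:7]:
            P=plane(c,px,z)
            m=P.mean(0)
            if .25<m[0]<.9 and -.4<m[1]<.5: print(k,a,(ce*800/512).round(),*rect(P))
E
```

```text
scene
red 200 [493. 327.] [0.6853 0.0787] [74.6 37.3] -0.003
yellow 207 [523. 289.] [0.6713 0.2066] [80.1 41.3] -0.128
green 223 [411. 405.] [ 0.6815 -0.1869] [73.8 34.6] 0.208
blue 64 [385. 330.] [ 0.5095 -0.0926] [102.1  15.3] -0.202
side
red 178 [452. 230.] [0.6854 0.0796] [77.6 40.6] 0.008
red 53 [437. 249.] [0.6277 0.0494] [60.8 22.8] -1.526
yellow 190 [416. 200.] [0.6722 0.2068] [84.  46.3] -0.108
green 269 [465. 183.] [0.806  0.2033] [117.8  57.6] 0.914
green 236 [524. 307.] [ 0.6827 -0.1861] [78.5 40.4] 0.213
green 79 [509. 329.] [ 0.6198 -0.2168] [55.7 21.6] -1.185
blue 194 [497. 272.] [ 0.6948 -0.0787] [77.4 38.5] -0.178
blue 143 [422. 316.] [ 0.4903 -0.1066] [112.2  22.5] -0.021
blue 31 [482. 294.] [ 0.6334 -0.1113] [32.4 19.8] 1.425
brown 185 [330. 205.] [0.5071 0.3098] [108.9  90.2] -0.249
brown 158 [579. 301.] [ 0.8029 -0.2183] [66.2 51. ] 0.635
brown 141 [381. 263.] [0.5037 0.0771] [119.   26.7] 0.02
```

Run:
```python
import cv2,numpy as np
a=cv2.imread("pics/scene0_raw.png")[150:280,150:370];b=cv2.imread("pics/side0_raw.png")[110:290,190:380]
cv2.imwrite("pics/crop1.png",cv2.resize(a,None,fx=3.6,fy=3.6,interpolation=cv2.INTER_CUBIC))
H=cv2.cvtColor(a,cv2.COLOR_BGR2HSV)
for u,v in((291,188),(320,148),(253,218),(226,194),(235,200),(262,162),(275,180)): print((u,v),H[v-150,u-150])
```

```text
(291, 188) [ 15  49 161]
(320, 148) [ 17  45 166]
(253, 218) [112 141 127]
(226, 194) [ 19  30 161]
(235, 200) [140   8  95]
(262, 162) [ 16  31 122]
(275, 180) [ 11 129 117]
```

View pics/crop1.png

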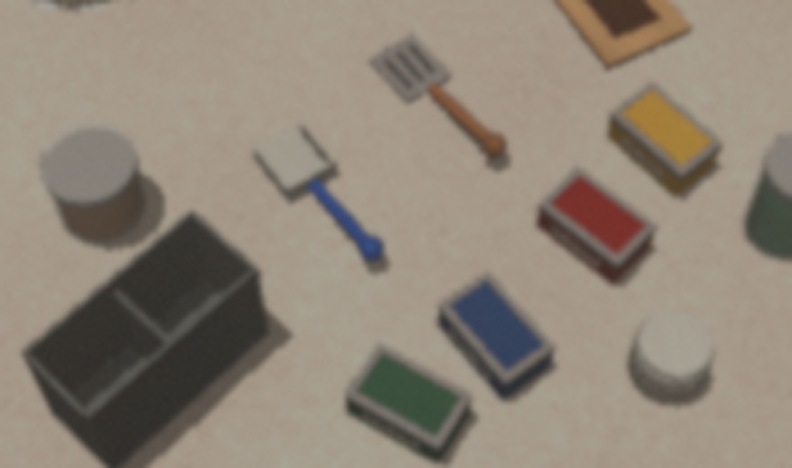

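Run:
```python
from h import *
C={n:optics.calibration(n) for n in("scene","side")}
I={n:cv2.imread(f"pics/{n}0_raw.png")[:,:,::-1].copy() for n in C}
COL["blue"]=(104,122,100,40);COL["brown"]=(4,17,90,50)
# handles: far-end circle centre in px
win={"brown":{"scene":(262,170,300,200),"side":(225,158,265,182)},"blue":{"scene":(230,192,262,228),"side":(250,190,290,214)}}
for k in win:
    u={}
    for n in C:
        x0,y0,x1,y1=win[k][n];m=np.zeros((384,512),np.uint8);m[y0:y1,x0:x1]=mask(I[n],k)[y0:y1,x0:x1]
        a,ce,px=comps(m,20)[0]; px=px.astype(float)
        d=np.linalg.svd(px-px.mean(0),full_matrices=False)[2][0]
        if d[0]<0:d=-d
        t=px@d;e=px[t>t.max()-7]; u[n]=e.mean(0); print(k,n,a,u[n].round(1),"plane28",plane(C[n],u[n],.028).round(4))
        h=px[t<t.min()+6].mean(0);print("  head end of handle z.018",plane(C[n],h,.018).round(4))
    p,r=tri(C["scene"],u["scene"],C["side"],u["side"]);print(k,p.round(4),np.round(r,4))
for n in C:
    H=cv2.cvtColor(I[n],cv2.COLOR_RGB2HSV).astype(int)
    # board patch (dark, reddish brown)
    w={"scene":(295,130,345,168),"side":(188,118,238,146)}[n];x0,y0,x1,y1=w
    m=np.zeros((384,512),bool);m[y0:y1,x0:x1]=(H[...,2]<85)[y0:y1,x0:x1]
    print(n,"patch",rect(plane(C[n],comps(m,20)[0][2],.012)))
    m=np.zeros((384,512),bool);m[y0:y1,x0:x1]=(H[...,1]>75)[y0:y1,x0:x1]
    print(n,"board",rect(plane(C[n],comps(m,20)[0][2],.012)))
    # blades
    for k,w in {"turner":{"scene":(250,156,278,178),"side":(202,168,232,190)},"scoop":{"scene":(218,182,246,206),"side":(224,200,258,224)}}[ "turner"].items() if 0 else []: pass
```

```text
brown scene 99 [286.1 189.5] plane28 [[0.5497 0.0785]]
  head end of handle z.018 [[0.4647 0.0924]]
brown side 179 [256. 164.] plane28 [[0.5519 0.0788]]
  head end of handle z.018 [[0.4573 0.0907]]
brown [0.5507 0.0771 0.0302] [0.0002 0.0002]
blue scene 71 [251.8 217.6] plane28 [[ 0.5408 -0.0936]]
  head end of handle z.018 [[ 0.4565 -0.0777]]
blue side 147 [281.9 197.5] plane28 [[ 0.5441 -0.094 ]]
  head end of handle z.018 [[ 0.4566 -0.0805]]
blue [ 0.5424 -0.0955  0.0311] [0.0007 0.0007]
scene patch (array([0.5126, 0.3244]), array([89.7, 49.8]), np.float64(-0.326))
scene board (array([0.5143, 0.3212]), array([151.3, 111. ]), np.float64(-0.318))
side patch (array([0.5119, 0.3256]), array([94.4, 51.8]), np.float64(-0.324))
side board (array([0.5096, 0.3197]), array([152.2, 121.5]), np.float64(-0.309))
```

Run:
```python
from h import *
c=optics.calibration("scene");s=optics.calibration("side")
f=lambda l:np.array(l)/3.6+150
k=plane(c,f([(25,352),(192,213),(260,272),(85,415)]),.13);print("caddy scene",k.round(3),k.mean(0),rect(k))
k=plane(s,np.array([(432,338),(472,323),(536,400),(490,418)])*.64,.13);print("caddy side",k.round(3),k.mean(0))
print("balls",plane(c,f([(494,145),(371,246)]),.028))
print("turner blade corners",plane(c,f([(371,62),(411,35),(448,74),(408,101)]),.004).round(3))
print("scoop corners",plane(c,f([(254,153),(303,126),(337,166),(290,198)]),.02).round(3))
print("jars top centre",plane(c,np.array([(412,187),(275,303)])*.64,.095),plane(s,np.array([(259,234),(372,391)])*.64,.095))
```

```text
caddy scene [[ 0.443 -0.415]
 [ 0.444 -0.221]
 [ 0.534 -0.22 ]
 [ 0.525 -0.416]] [ 0.48660831 -0.31809263] (array([ 0.4883, -0.3181]), array([196.2,  89.2]), np.float64(1.563))
caddy side [[ 0.436 -0.222]
 [ 0.518 -0.228]
 [ 0.513 -0.423]
 [ 0.426 -0.413]] [ 0.47334842 -0.32159951]
balls [[ 0.55503183  0.07870317]
 [ 0.54587656 -0.09266496]]
turner blade corners [[0.378 0.081]
 [0.385 0.138]
 [0.449 0.126]
 [0.442 0.071]]
scoop corners [[ 0.38  -0.093]
 [ 0.393 -0.035]
 [ 0.453 -0.046]
 [ 0.445 -0.106]]
jars top centre [[ 0.29563756  0.22904751]
 [ 0.3112037  -0.23337549]] [[ 0.29402785  0.22366417]
 [ 0.29915422 -0.24671362]]
```

```bash
cat > go.py <<'E'
# usage: go.py x y z [yaw of tool y axis, deg]  -> shift in present tool axes, then turn about tool z
import sys,numpy as np
from scipy.spatial.transform import Rotation as Ro
from bench import ctrl
s=ctrl.get_state();q=s["tcp_rot"];R=Ro.from_quat([q[1],q[2],q[3],q[0]]).as_matrix()
t=np.array([float(v) for v in sys.argv[1:4]])
d=R.T@(t-s["ee_pos"]);n=max(1,int(np.ceil(np.abs(d).max()/.05)))
print("t",round(s["time"],2),"pos",s["ee_pos"].round(4),"w",round(s["gripper_width"],4),"F",s["contact_force"].round(1))
print("shift",d.round(4),"turn first version: n",n,"per row",(d/n).round(4))
if len(sys.argv)>4:
    y=np.degrees(np.arctan2(R[1,1],R[0,1]));w=float(sys.argv[4]);e=(y-w+90)%180-90
    a=np.radians(e);print("yaw",round(y,2),"turn",round(a,4))
    c,sn=np.cos(a),np.sin(a);print("shift after turn",(np.array([[c,sn,0],[-sn,c,0],[0,0,1]])@d).round(4),"j6",s["joint_pos"][5].round(2))
E
python3 go.py .552 .078 .16 79.7
```

```text
t 0.1 pos [0.2124 0.5071 0.2382] w 0.0883 F [-0.2  0.5 -0.1]
shift [-0.479  -0.2644  0.0784] turn first version: n 10 per row [-0.0479 -0.0264  0.0078]
yaw 67.26 turn -0.2171
shift after turn [-0.4109 -0.3613  0.0784] j6 -0.22
```

```bash
python3 -m inch '-.04 -.022 .0065 0 -1;-.04 -.022 .0065 0 -1;-.04 -.022 .0065 0 -1;-.04 -.022 .0065 0 -1;-.04 -.022 .0065 0 -1;-.04 -.022 .0065 0 -1;-.04 -.022 .0065 0 -1;-.04 -.022 .0065 0 -1;-.04 -.022 .0065 0 -1;-.04 -.022 .0065 0 -1;-.04 -.022 .0065 0 -1;-.04 -.022 .0065 0 -1;0 0 0 -.11 -1;0 0 0 -.107 -1;0 0 0 0 -1;0 0 0 0 -1' 60
python3 go.py .552 .078 .16 79.7
cat > look.py <<'E'
import sys;from h import *
n,name=sys.argv[1:3];c=optics.calibration(n);im=optics.snapshot(n)
cv2.imwrite(f"pics/{name}_raw.png",im[:,:,::-1]);np.save(f"pics/{name}.npy",c,allow_pickle=True)
E
python3 look.py wrist w1
```

```text
time: 1.7
ee_pos: [0.5531, 0.0784, 0.1606]
tcp_rot: [-0.0, 0.091, 0.996, -0.0]
contact_force: [-0.1, 0.3, 0.2]
gripper_width: 0.0882
t 1.7 pos [0.5531 0.0784 0.1606] w 0.0882 F [-0.1  0.3  0.2]
shift [ 0.001  -0.0006  0.0006] turn first version: n 1 per row [ 0.001  -0.0006  0.0006]
yaw 79.55 turn -0.0027
shift after turn [ 0.001  -0.0006  0.0006] j6 -1.46
```

View pics/w1_raw.png

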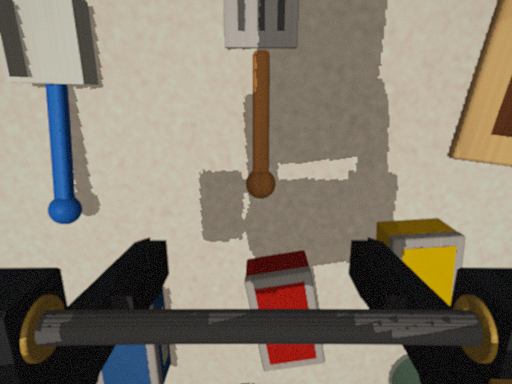

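The wrist view shows the turner's ball at (261,184) with its handle vertical in the picture. The scoop's ball is at (65,209).

```bash
python3 - <<'E'
from h import *
c=np.load("pics/w1.npy",allow_pickle=True).item()
for n,a,b in (("turner",(261,184),(262,60)),("scoop",(65,209),(57,90))):
    p=plane(c,a,.028)[0];q=plane(c,b,.018 )[0];print(n,p.round(4),"handle",q.round(4),np.degrees(np.arctan2(*(p-q)[::-1])).round(1))
E
python3 go.py .552 .078 .01
```

```text
turner [0.553 0.08 ] handle [0.4546 0.099 ] -10.9
scoop [ 0.5439 -0.0932] handle [ 0.4472 -0.0696] -13.7
t 1.75 pos [0.553  0.0785 0.1607] w 0.0881 F [-0.2 -0.4  0.3]
shift [ 0.0009 -0.0007  0.1507] turn first version: n 4 per row [ 0.0002 -0.0002  0.0377]
```

```bash
python3 -m inch '0 .001 .04 0 -1;0 0 .04 0 -1;0 0 .04 0 -1;0 0 .021 -.02 -1;0 0 .01 0 -1;0 0 0 0 -1;0 0 0 0 1;0 0 0 0 1;0 0 0 0 1;0 0 0 0 1;0 0 0 0 1;0 0 0 0 1;0 0 0 0 1' 60
```

```text
time: 3.05
ee_pos: [0.5534, 0.0792, 0.0098]
tcp_rot: [-0.0, 0.08, 0.997, -0.0]
contact_force: [0.4, -0.4, -0.2]
gripper_width: 0.0343
```

```bash
python3 -m inch '0 0 0 0 1;0 0 0 0 1;0 0 0 0 1;0 0 0 0 1;0 0 0 0 1' 60;  python3 -m inch '0 0 -.01 0 1;0 0 -.02 0 1;0 0 -.03 0 1;0 0 -.03 0 1;0 0 -.03 0 1;0 0 -.03 0 1;0 0 -.03 0 1;0 0 -.03 0 1;0 0 -.03 0 1;0 0 -.03 0 1;0 0 -.03 0 1;0 0 -.015 0 1;0 0 -.005 0 1;0 0 0 0 1'
python3 look.py side s1;  python3 look.py scene c1
python3 - <<'E'
import cv2,numpy as np
a=cv2.imread("pics/s1_raw.png")[20:220,150:350];b=cv2.imread("pics/c1_raw.png")[80:280,190:390]
cv2.imwrite("pics/v4.png",cv2.resize(np.hstack([a,b]),(800,400)))
E
```

```text
time: 3.55
ee_pos: [0.5534, 0.0792, 0.0097]
tcp_rot: [-0.0, 0.08, 0.997, 0.0]
contact_force: [0.1, -0.3, -1.4]
gripper_width: 0.022
time: 4.95
ee_pos: [0.5532, 0.0793, 0.33]
tcp_rot: [0.0, 0.08, 0.997, -0.0]
contact_force: [0.2, 1.2, -3.1]
gripper_width: 0.0227
```

View pics/v4.png

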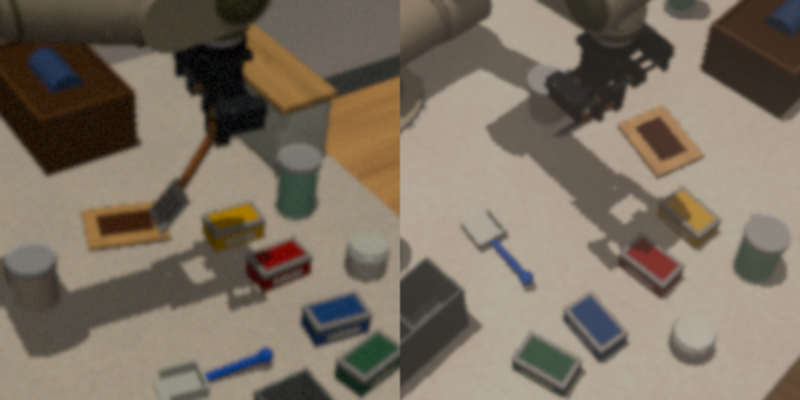

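The turner is held and hangs slanted, with the blade lower left in the side view. I'll ease the grip in steps.

```bash
S='0 0 0 0 1;0 0 0 0 1;0 0 0 0 1'; for f in 1; do
python3 -m inch '0 0 0 0 1;0 0 0 0 1' 40|tail -1
python3 -m inch '0 0 0 0 1;0 0 0 0 1' 28|tail -1
python3 -m inch '0 0 0 0 1;0 0 0 0 1' 20|tail -1
python3 -m inch '0 0 0 0 1;0 0 0 0 1;0 0 0 0 1' 14|tail -1
python3 -m inch '0 0 0 0 1;0 0 0 0 1;0 0 0 0 1' 10|tail -2
done; python3 look.py side s2;  python3 look.py scene c2
python3 - <<'E'
import cv2,numpy as np
a=cv2.imread("pics/s2_raw.png")[20:220,150:350];b=cv2.imread("pics/c2_raw.png")[80:280,190:390]
cv2.imwrite("pics/v5.png",cv2.resize(np.hstack([a,b]),(800,400)))
E
```

```text
gripper_width: 0.0229
gripper_width: 0.0238
gripper_width: 0.024
gripper_width: 0.0244
contact_force: [-0.8, 1.0, -3.4]
gripper_width: 0.0243
```

View pics/v5.png

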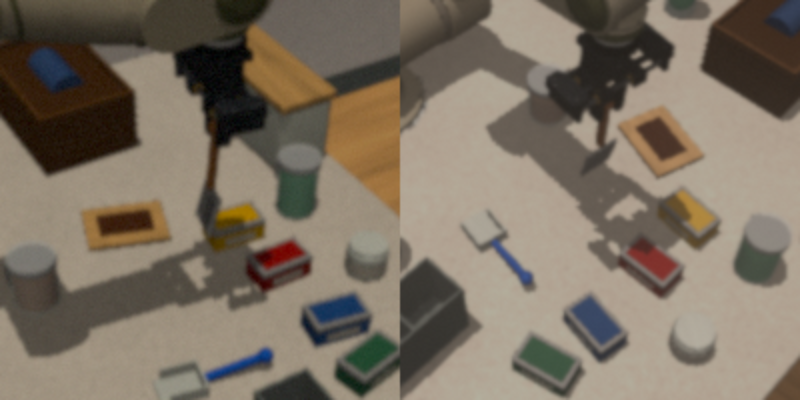

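It works: the turner is nearly plumb at 10 N. I'll ease it a little more, then clamp.

```bash
python3 -m inch '0 0 0 0 1;0 0 0 0 1;0 0 0 0 1' 7|tail -1
python3 -m inch '0 0 0 0 1;0 0 0 0 1;0 0 0 0 1;0 0 0 0 1' 5.5|tail -2
python3 -m inch '0 0 0 0 1;0 0 0 0 1;0 0 0 0 1' 20|tail -2
python3 -m inch '0 0 0 0 1;0 0 0 0 1;0 0 0 0 1;0 0 0 0 1' 60; python3 look.py side s3;python3 look.py scene c3; python3 go.py .482 -.27 .34 90
python3 - <<'E'
import cv2,numpy as np
from h import *
# turner tip & ball: blade lowest px in both views by difference to the former picture
for n,a in(("side","s"),("scene","c")):
    x=cv2.imread(f"pics/{a}3_raw.png").astype(int);y=cv2.imread(f"pics/{n}0_raw.png").astype(int)
    cv2.imwrite(f"pics/d{a}.png",np.uint8(np.abs(x-y).max(2)))
a=cv2.imread("pics/s3_raw.png")[60:160,210:310];b=cv2.imread("pics/c3_raw.png")[110:210,240:340]
cv2.imwrite("pics/v6.png",cv2.resize(np.hstack([a,b]),(800,400),interpolation=cv2.INTER_CUBIC))
E
```

```text
gripper_width: 0.0248
contact_force: [0.4, 0.4, -2.9]
gripper_width: 0.025
contact_force: [0.2, -0.4, -3.1]
gripper_width: 0.0239
time: 7.75
ee_pos: [0.5534, 0.0793, 0.3298]
tcp_rot: [0.0, 0.08, 0.997, 0.0]
contact_force: [0.6, -0.5, -2.6]
gripper_width: 0.0227
t 7.85 pos [0.5534 0.0793 0.3297] w 0.0228 F [ 0.5  0.  -2.9]
shift [ 0.0149 -0.3562 -0.0103] turn first version: n 8 per row [ 0.0019 -0.0445 -0.0013]
yaw 80.85 turn -0.1597
shift after turn [ 0.0714 -0.3493 -0.0103] j6 -1.48
```

View pics/v6.png

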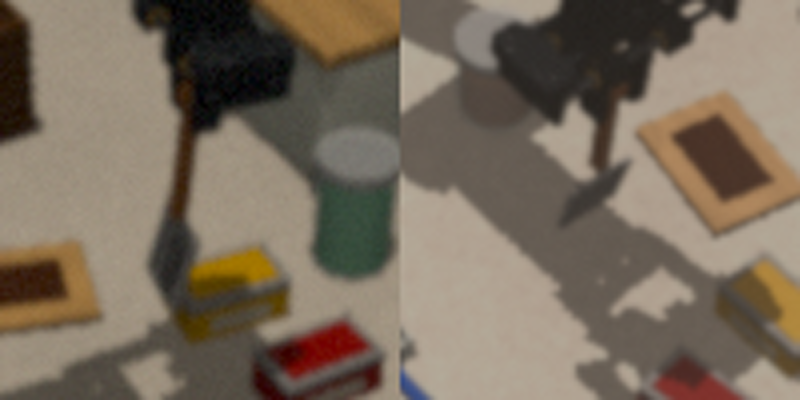

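Run:
```python
from h import *
c,s=optics.calibration("scene"),optics.calibration("side")
for u in((288,159),(287,161)): 
  for v in((251,134.5),(252,133)): print(tri(c,u,s,v))
print(proj(c,[.553,.079,.167]),proj(s,[.553,.079,.167]))
```

```text
(array([0.53186132, 0.0924103 , 0.16590054]), [np.float64(0.009736271766880996), np.float64(0.009736271766881079)])
(array([0.53435637, 0.08945537, 0.17224413]), [np.float64(0.008839457081302727), np.float64(0.008839457081302592)])
(array([0.5323315 , 0.08871347, 0.16448048]), [np.float64(0.005976779982741961), np.float64(0.0059767799827418295)])
(array([0.53482157, 0.08576426, 0.17084644]), [np.float64(0.005100613019495529), np.float64(0.00510061301949551)])
[[289.18067174 167.21748543]] [[257.00858308 132.0244219 ]]
```

The tip is about 22 mm off the plumb line at z≈0.17, which fits the hanging limits. Next I'll go over the right cell and look from the wrist.

```bash
python3 -m inch '0 0 -.005 -.08 1;0 0 -.01 -.08 1;0 -.01 -.01 0 1;.003 -.02 -.005 0 1;.005 -.035 0 0 1;.006 -.04 0 0 1;.006 -.04 0 0 1;.006 -.04 0 0 1;.006 -.04 0 0 1;.006 -.04 0 0 1;.006 -.04 0 0 1;.006 -.04 0 0 1;.006 -.04 0 0 1;.005 -.034 0 0 1;.002 -.02 0 0 1;0 -.01 0 0 1;0 0 0 0 1;0 0 0 0 1;0 0 0 0 1' 60; python3 look.py wrist w2
```

```text
time: 9.75
ee_pos: [0.4908, -0.3686, 0.3602]
tcp_rot: [0.0, -0.001, 1.0, -0.0]
contact_force: [0.5, -0.3, -2.7]
gripper_width: 0.0226
```

View pics/w2_raw.png

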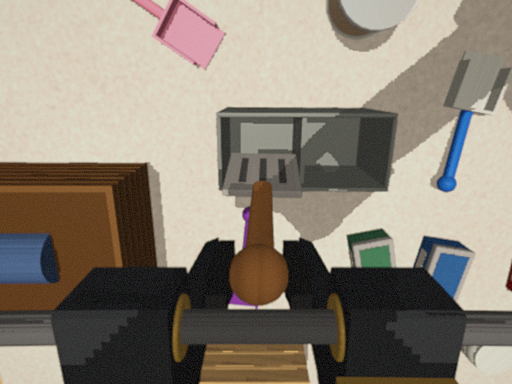

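Run:
```python
from h import *
c=np.load("pics/w2.npy",allow_pickle=True).item()
k=plane(c,[(218,110),(396,113),(388,190),(220,188)],.13);print(k.round(4),k.mean(0),rect(k))
o,d=ray(c,[(265,153)])
for z in(.19,.2,.21):print(z,plane(c,(265,153),z))
print(plane(c,(447,184),.028),"scoop ball")
```

```text
[[ 0.4337 -0.4133]
 [ 0.4374 -0.2193]
 [ 0.525  -0.2177]
 [ 0.5223 -0.4144]] [ 0.47961351 -0.31617023] (array([ 0.4793, -0.3155]), array([196.9,  88.6]), np.float64(1.558))
0.19 [[ 0.47016344 -0.36296594]]
0.2 [[ 0.46835752 -0.36316162]]
0.21 [[ 0.4665516  -0.36335729]]
[[ 0.54617873 -0.09178382]] scoop ball
```

```bash
python3 -m inch '-.003 .002 .015 0 1;0 0 .03 0 1;0 0 .03 0 1;0 0 .03 0 1;0 0 .03 0 1;0 0 .025 0 1;0 0 .015 0 1;0 0 .005 0 1;0 0 0 0 1' 60;python3 -m inch '0 0 .004 0 1;0 0 .003 0 1;0 0 0 0 1'; python3 -m inch '0 0 .002 0 1;0 0 .002 0 1;0 0 0 0 1'
```

```text
time: 10.7
ee_pos: [0.4937, -0.3673, 0.1798]
tcp_rot: [-0.0, -0.0, 1.0, 0.0]
contact_force: [0.5, 0.0, -2.7]
gripper_width: 0.0231
time: 11.0
ee_pos: [0.4935, -0.3677, 0.1728]
tcp_rot: [0.0, -0.0, 1.0, -0.0]
contact_force: [0.1, 0.2, -3.1]
gripper_width: 0.0225
time: 11.3
ee_pos: [0.4934, -0.3677, 0.1685]
tcp_rot: [-0.0, -0.0, 1.0, 0.0]
contact_force: [0.1, -0.3, -2.8]
gripper_width: 0.023
```

```bash
python3 -m inch '0 0 .002 0 1;0 0 .002 0 1;0 0 0 0 1'; python3 -m inch '0 0 .002 0 1;0 0 .002 0 1;0 0 0 0 1'
```

```text
time: 11.6
ee_pos: [0.4946, -0.3683, 0.1672]
tcp_rot: [0.002, -0.0, 1.0, -0.002]
contact_force: [1.3, 2.4, 10.2]
gripper_width: 0.0224
time: 11.9
ee_pos: [0.4962, -0.3691, 0.1667]
tcp_rot: [0.005, -0.0, 1.0, -0.004]
contact_force: [2.4, 4.5, 27.9]
gripper_width: 0.0228
```

```bash
python3 -m inch '0 0 -.004 0 1;0 0 0 0 .2;0 0 0 0 -.2;0 0 0 0 -.6;0 0 0 0 -1;0 0 0 0 -1;0 0 0 0 -1;0 0 -.02 0 -1;0 0 -.04 0 -1;0 0 -.045 0 -1;0 0 -.045 0 -1;0 0 0 0 -1'; python3 go.py .545 -.093 .2 76.9
```

```text
time: 13.1
ee_pos: [0.4943, -0.3686, 0.3213]
tcp_rot: [0.004, -0.0, 1.0, -0.004]
contact_force: [0.7, -0.8, 0.8]
gripper_width: 0.0879
t 13.1 pos [ 0.4943 -0.3686  0.3213] w 0.0879 F [ 0.7 -0.8  0.8]
shift [-0.0498  0.2766  0.1193] turn first version: n 6 per row [-0.0083  0.0461  0.0199]
yaw 90.02 turn 0.2289
shift after turn [0.0143 0.2807 0.1193] j6 -2.4
```

```bash
python3 -m inch '-.007 .04 0 0 -1;-.007 .04 0 0 -1;-.007 .04 0 0 -1;-.007 .04 0 0 -1;-.007 .04 .03 0 -1;-.007 .04 .03 0 -1;-.008 .037 .03 0 -1;0 0 .03 .115 -1;0 0 0 .114 -1;0 0 0 0 -1;0 0 0 0 -1';python3 look.py wrist w3;python3 go.py .545 -.093 .2 76.9
python3 - <<'E'
from h import *
im=cv2.imread("pics/w3_raw.png")[:,:,::-1].copy();c=np.load("pics/w3.npy",allow_pickle=True).item()
for a,ce,px in comps(mask(im,"blue"),200)[:4]:print(a,ce.round(),px.min(0),px.max(0),"low20",px[px[:,1]>px[:,1].max()-12].mean(0))
E
```

```text
time: 14.2
ee_pos: [0.5434, -0.0917, 0.1955]
tcp_rot: [0.0, 0.113, 0.994, -0.0]
contact_force: [0.8, -0.3, 0.1]
gripper_width: 0.0884
t 14.25 pos [ 0.5434 -0.0918  0.1957] w 0.0882 F [ 0.2  0.3 -0.4]
shift [-0.0018 -0.0008 -0.0043] turn first version: n 1 per row [-0.0018 -0.0008 -0.0043]
yaw 77.02 turn 0.0022
shift after turn [-0.0018 -0.0008 -0.0043] j6 -1.73
1899 [256. 129.] [245  60] [270 188] low20 [257.81974249 181.54935622]
1368 [303. 293.] [281 276] [324 309] low20 [303.05555556 303.16049383]
608 [299. 257.] [272 250] [327 265] low20 [297.6687631  258.48637317]
```

View pics/w3_raw.png

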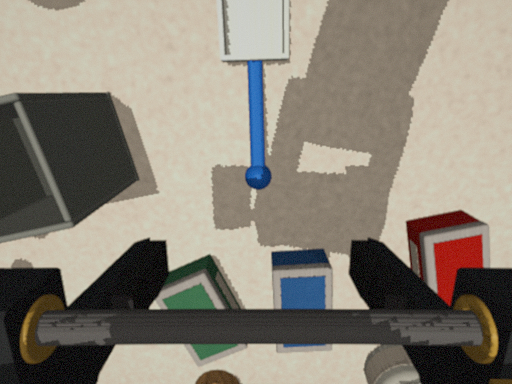

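The scoop's ball is at (258,176), and the handle is nearly vertical in the picture, with its top at (255,65).

```bash
python3 - <<'E'
from h import *
c=np.load("pics/w3.npy",allow_pickle=True).item()
p=plane(c,(258,176),.028)[0];q=plane(c,(255,65),.018)[0];print(p,np.degrees(np.arctan2(*(p-q)[::-1])))
E
python3 go.py .545 -.093 .01 78
```

```text
[ 0.54453291 -0.09312044] -11.52887730717494
t 14.25 pos [ 0.5434 -0.0918  0.1957] w 0.0882 F [ 0.2  0.3 -0.4]
shift [-0.0016 -0.0008  0.1857] turn first version: n 4 per row [-0.0004 -0.0002  0.0464]
yaw 77.02 turn -0.017
shift after turn [-0.0016 -0.0008  0.1857] j6 -1.73
```

```bash
python3 -m inch '-.001 -.001 .04 -.02 -1;0 0 .045 0 -1;0 0 .045 0 -1;0 0 .036 0 -1;0 0 .015 0 -1;0 0 .005 0 -1;0 0 0 0 1;0 0 0 0 1;0 0 0 0 1;0 0 0 0 1;0 0 0 0 1;0 0 0 0 1;0 0 0 0 1;0 0 0 0 1;0 0 0 0 1;0 0 0 0 1;0 0 0 0 1;0 0 0 0 1' 60
python3 -m inch '0 0 -.01 0 1;0 0 -.02 0 1;0 0 -.03 0 1;0 0 -.03 0 1;0 0 -.03 0 1;0 0 -.03 0 1;0 0 -.03 0 1;0 0 -.03 0 1;0 0 -.03 0 1;0 0 -.03 0 1;0 0 -.03 0 1;0 0 -.03 0 1;0 0 -.015 0 1;0 0 -.005 0 1;0 0 0 0 1'
python3 -m inch '0 0 0 0 1;0 0 0 0 1' 40|tail -1
python3 -m inch '0 0 0 0 1;0 0 0 0 1' 28|tail -1
python3 -m inch '0 0 0 0 1;0 0 0 0 1' 20|tail -1
python3 -m inch '0 0 0 0 1;0 0 0 0 1;0 0 0 0 1' 14|tail -2
```

```text
time: 16.05
ee_pos: [0.5441, -0.0927, 0.0093]
tcp_rot: [0.0, 0.104, 0.995, -0.0]
contact_force: [0.5, 1.0, 0.8]
gripper_width: 0.0228
time: 17.55
ee_pos: [0.5439, -0.0926, 0.3595]
tcp_rot: [0.0, 0.104, 0.995, -0.0]
contact_force: [0.2, -0.6, -3.2]
gripper_width: 0.0228
gripper_width: 0.0232
gripper_width: 0.0235
gripper_width: 0.0239
contact_force: [0.8, 0.4, -3.0]
gripper_width: 0.0242
```

```bash
python3 -m inch '0 0 0 0 1;0 0 0 0 1;0 0 0 0 1' 10|tail -1
python3 -m inch '0 0 0 0 1;0 0 0 0 1;0 0 0 0 1' 7|tail -1
python3 -m inch '0 0 0 0 1;0 0 0 0 1;0 0 0 0 1;0 0 0 0 1' 5.5|tail -2
python3 -m inch '0 0 0 0 1;0 0 0 0 1;0 0 0 0 1' 20|tail -2
python3 -m inch '0 0 0 0 1;0 0 0 0 1;0 0 0 0 1;0 0 0 0 1' 60; python3 look.py side s4;python3 look.py scene c4; python3 go.py .49 -.2685 .36 90
python3 - <<'E'
import cv2,numpy as np
a=cv2.imread("pics/s4_raw.png")[60:290,190:390];b=cv2.imread("pics/c4_raw.png")[80:310,140:340]
cv2.imwrite("pics/v7.png",cv2.resize(np.hstack([a,b]),(800,460),interpolation=cv2.INTER_CUBIC))
E
```

```text
gripper_width: 0.0243
gripper_width: 0.0246
contact_force: [0.5, 0.3, -2.8]
gripper_width: 0.0249
contact_force: [-0.4, 1.1, -1.6]
gripper_width: 0.024
time: 20.15
ee_pos: [0.5441, -0.0927, 0.3593]
tcp_rot: [0.0, 0.104, 0.995, 0.0]
contact_force: [0.1, 0.5, -2.9]
gripper_width: 0.0227
t 20.25 pos [ 0.5441 -0.0927  0.3593] w 0.0228 F [ 0.1  0.3 -2.4]
shift [ 0.0165 -0.1832 -0.0007] turn first version: n 4 per row [ 0.0041 -0.0458 -0.0002]
yaw 78.04 turn -0.2088
shift after turn [ 0.0541 -0.1758 -0.0007] j6 -1.75
```

View pics/v7.png

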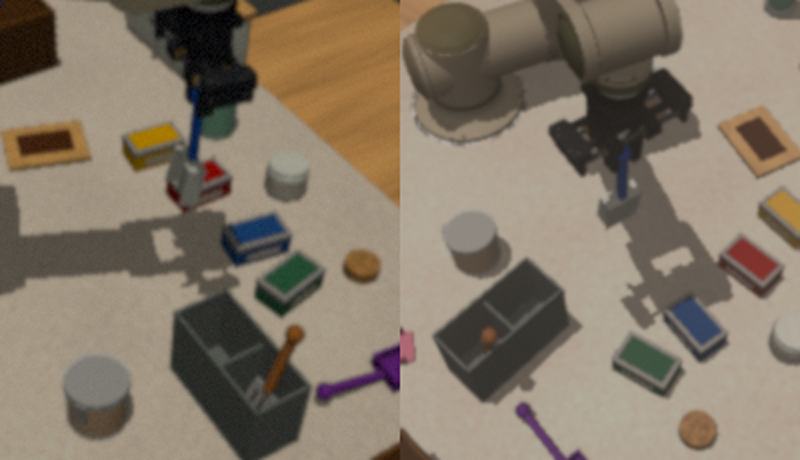

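The scoop hangs plumb, and the turner stands leaning in the right cell. Next I'll carry the scoop over the left cell and lower it.

```bash
python3 -m inch '0 0 0 -.07 1;0 0 0 -.07 1;0 0 0 -.07 1;.004 -.01 0 0 1;.01 -.025 0 0 1;.012 -.035 0 0 1;.012 -.035 0 0 1;.008 -.035 0 0 1;.002 -.022 0 0 1;0 -.012 0 0 1;0 0 0 0 1;0 0 0 0 1' 60; python3 look.py wrist w4; python3 go.py .494 -.2685 .18 90
```

```text
time: 21.45
ee_pos: [0.4963, -0.2662, 0.3593]
tcp_rot: [-0.0, -0.0, 1.0, 0.0]
contact_force: [-0.1, 1.2, -2.1]
gripper_width: 0.0227
t 21.5 pos [ 0.4964 -0.2658  0.3595] w 0.0229 F [-0.3  0.8 -2.2]
shift [ 0.0025 -0.0027  0.1795] turn first version: n 4 per row [ 0.0006 -0.0007  0.0449]
yaw 90.1 turn 0.0018
shift after turn [ 0.0025 -0.0027  0.1795] j6 -2.27
```

View pics/w4_raw.png

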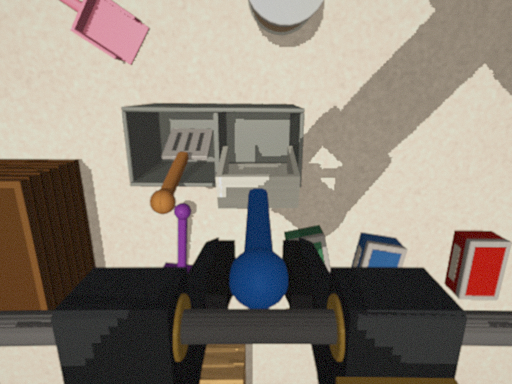

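Run:
```python
from h import *
c=np.load("pics/w4.npy",allow_pickle=True).item()
print("turner ball",plane(c,(162,202),.185),"handle@.13",plane(c,(180,160),.13))
for z in(.17,.19):print(z,plane(c,[(217,150),(297,150),(219,205),(299,205)],z).round(3))
k=plane(c,[(124,106),(303,107),(300,186),(130,184)],.13);print(k.round(3),k.mean(0))
```

```text
turner ball [[ 0.52625762 -0.36405839]] handle@.13 [[ 0.49432472 -0.35595457]]
0.17 [[ 0.476 -0.308]
 [ 0.476 -0.228]
 [ 0.535 -0.309]
 [ 0.535 -0.224]]
0.19 [[ 0.473 -0.306]
 [ 0.473 -0.23 ]
 [ 0.528 -0.306]
 [ 0.528 -0.226]]
[[ 0.435 -0.412]
 [ 0.436 -0.218]
 [ 0.525 -0.218]
 [ 0.523 -0.416]] [ 0.47979183 -0.31600405]
```

```bash
python3 -m inch '.004 -.002 .015 0 1;0 0 .03 0 1;0 0 .03 0 1;0 0 .03 0 1;0 0 .03 0 1;0 0 .025 0 1;0 0 .015 0 1;0 0 .005 0 1;0 0 0 0 1' 60;python3 -m inch '0 0 .004 0 1;0 0 .003 0 1;0 0 0 0 1'; python3 -m inch '0 0 .002 0 1;0 0 .002 0 1;0 0 0 0 1';python3 -m inch '0 0 .001 0 1;0 0 .001 0 1;0 0 0 0 1'
```

```text
time: 22.4
ee_pos: [0.4925, -0.268, 0.1794]
tcp_rot: [-0.0, -0.001, 1.0, 0.0]
contact_force: [0.4, 0.1, -2.7]
gripper_width: 0.0227
time: 22.7
ee_pos: [0.4923, -0.2687, 0.1724]
tcp_rot: [0.0, -0.001, 1.0, -0.0]
contact_force: [-0.4, -0.1, -2.9]
gripper_width: 0.0225
time: 23.0
ee_pos: [0.4922, -0.2688, 0.1681]
tcp_rot: [-0.0, -0.001, 1.0, 0.0]
contact_force: [-0.1, 0.1, -2.5]
gripper_width: 0.0223
time: 23.3
ee_pos: [0.4927, -0.2692, 0.1671]
tcp_rot: [0.001, -0.001, 1.0, -0.001]
contact_force: [0.2, -0.1, 3.2]
gripper_width: 0.0226
```

```bash
python3 -m inch '0 0 -.001 0 .5;0 0 0 0 0;0 0 0 0 0;0 0 0 0 0;0 0 -.02 0 0;0 0 -.04 0 0;0 0 -.05 0 0;0 0 -.05 0 -1;0 0 0 0 -1;0 0 0 0 -1'; python3 go.py .678 .207 .22 83.3
```

```text
time: 24.3
ee_pos: [0.4923, -0.2688, 0.3277]
tcp_rot: [0.001, -0.001, 1.0, -0.0]
contact_force: [-0.2, 0.5, -1.0]
gripper_width: 0.0662
t 24.3 pos [ 0.4923 -0.2688  0.3277] w 0.0662 F [-0.2  0.5 -1. ]
shift [-0.1862  0.4757  0.1074] turn first version: n 10 per row [-0.0186  0.0476  0.0107]
yaw 90.07 turn 0.1181
shift after turn [-0.1288  0.4943  0.1074] j6 -2.28
```

```bash
python3 -m inch '-.015 .0395 0 0 -1;-.015 .0395 0 0 -1;-.015 .0395 .009 0 -1;-.015 .0395 .01 0 -1;-.015 .0395 .011 0 -1;-.015 .0395 .011 0 -1;-.015 .0395 .011 0 -1;-.015 .0395 .011 0 -1;-.015 .0395 .011 0 -1;-.015 .0395 .011 0 -1;-.015 .0395 .011 0 -1;-.015 .0395 .011 0 -1;0 0 0 .118 -1;0 0 0 0 -1;0 0 0 0 -1'
cat > tin.py <<'E'
import sys;from h import *
k,name=sys.argv[1:3]
s=ctrl.get_state();c=optics.calibration("wrist");im=optics.snapshot("wrist");cv2.imwrite(f"pics/{name}_raw.png",im[:,:,::-1])
COL.update(red=(172,6,150,140),green=(45,90,60,60),blue=(104,122,110,110),yellow=(18,30,150,170))
print("tcp",s["ee_pos"].round(4))
for a,ce,px in comps(mask(im,k),300)[:3]:print(k,a,ce.round(),px.min(0),px.max(0),*rect(plane(c,px,.045)))
E
python3 tin.py yellow y1
```

```text
time: 25.8
ee_pos: [0.6714, 0.2049, 0.2191]
tcp_rot: [-0.001, 0.057, 0.998, -0.0]
contact_force: [0.1, 0.7, -0.4]
gripper_width: 0.0885
tcp [0.6714 0.2049 0.2191]
yellow 695 [272. 164.] [257 149] [284 180] [0.6639 0.2168] [30.8 26.1] -0.116
```

View pics/y1_raw.png

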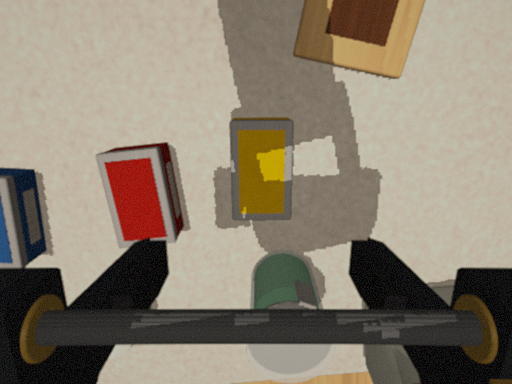

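The yellow tin lies partly in the gripper's shadow, with its lid at (262,172). The red lid is at (137,198). I'll lower the value threshold.

```bash
sed -i 's/COL.update.*/COL.update(red=(172,6,150,90),green=(45,90,60,40),blue=(104,122,110,70),yellow=(18,30,150,90))/' tin.py; python3 tin.py yellow y2;  python3 - <<'E'
from h import *
c=optics.calibration("wrist");im=cv2.imread("pics/y2_raw.png")
print(rect(plane(c,[(231,119),(293,120),(292,220),(232,219)],.045)))
E
python3 go.py .671 .207 .22 83.5
```

```text
tcp [0.6715 0.2046 0.2197]
yellow 3774 [261. 170.] [238 129] [284 212] [0.6707 0.2069] [83.7 45. ] -0.117
(array([0.671 , 0.2084]), array([101. ,  61.9]), np.float64(-0.132))
t 25.9 pos [0.6716 0.2045 0.2202] w 0.0879 F [ 1.2  0.1 -0. ]
shift [0.0008 0.0024 0.0002] turn first version: n 1 per row [0.0008 0.0024 0.0002]
yaw 83.36 turn -0.0024
shift after turn [0.0008 0.0024 0.0002] j6 -1.33
```

```bash
python3 go.py .513 .325 .22 71.4
```

```text
t 25.9 pos [0.6716 0.2045 0.2202] w 0.0879 F [ 1.2  0.1 -0. ]
shift [0.1714 0.1014 0.0003] turn first version: n 4 per row [0.0429 0.0253 0.0001]
yaw 83.36 turn 0.2087
shift after turn [0.1887 0.0636 0.0003] j6 -1.33
```

```bash
python3 -m inch '.034 .02 0 0 -1;.034 .02 0 0 -1;.034 .02 0 0 -1;.034 .02 0 0 -1;.035 .021 0 0 -1;0 0 0 .105 -1;0 0 0 .104 -1;0 0 0 0 -1;0 0 0 0 -1'
python3 - <<'E'
from h import *
s=ctrl.get_state();c=optics.calibration("wrist");im=optics.snapshot("wrist");cv2.imwrite("pics/b1_raw.png",im[:,:,::-1])
H=cv2.cvtColor(im,cv2.COLOR_RGB2HSV).astype(int);print(s["ee_pos"])
for nm,m in(("patch",(H[...,2]<110)&(H[...,1]>90)&(H[...,2]>20)),("board",(H[...,1]>85)&(H[...,2]>30))):
    m=m.copy();m[255:]=0
    for a,ce,px in comps(m,800)[:3]:print(nm,a,ce.round(),px.min(0),px.max(0),*rect(plane(c,px,.012)))
E
```

```text
time: 26.8
ee_pos: [0.5138, 0.3251, 0.2205]
tcp_rot: [0.0, 0.161, 0.987, 0.0]
contact_force: [-0.3, -0.4, -0.1]
gripper_width: 0.0883
[0.51380626 0.32507613 0.2205293 ]
patch 10284 [485. 114.] [446   9] [511 235] [0.5625 0.5542] [233.5  59. ] -0.086
patch 5173 [259. 161.] [230 115] [288 207] [0.5113 0.3258] [100.9  60.8] -0.321
board 13739 [259. 157.] [205  90] [312 226] [0.5106 0.326 ] [148.7 108.8] -0.318
board 8494 [485. 115.] [446   9] [511 235] [0.5625 0.5542] [233.5  59. ] -0.086
```

View pics/b1_raw.png

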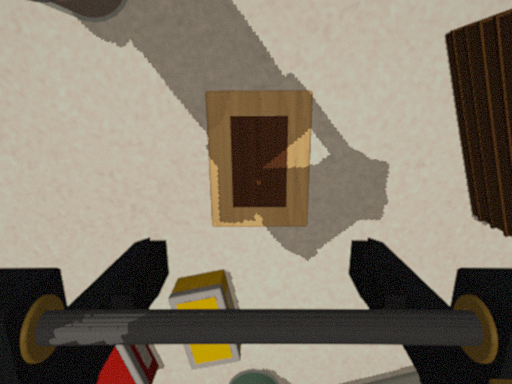

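The patch is at (259,161) in the picture, measured as 100.9 x 60.8 mm at (0.511, 0.326), yaw -0.32. Both sizes check. Next, the yellow tin.

```bash
python3 -m inch '0 0 0 -.105 -1;0 0 0 -.104 -1;-.034 -.02 0 0 -1;-.034 -.02 0 0 -1;-.034 -.02 0 0 -1;-.034 -.02 0 0 -1;-.034 -.019 0 0 -1;0 0 0 0 -1;0 0 0 0 -1'; python3 go.py .671 .207 .01 83.2
```

```text
time: 27.75
ee_pos: [0.6712, 0.2067, 0.2197]
tcp_rot: [-0.0, 0.058, 0.998, 0.0]
contact_force: [-0.5, 0.3, 0.3]
gripper_width: 0.0884
t 27.75 pos [0.6712 0.2067 0.2197] w 0.0884 F [-0.5  0.3  0.3]
shift [1.000e-04 3.000e-04 2.097e-01] turn first version: n 5 per row [0.     0.0001 0.0419]
yaw 83.31 turn 0.0019
shift after turn [1.000e-04 3.000e-04 2.097e-01] j6 -1.32
```

```bash
python3 -m inch '0 0 .045 0 -1;0 0 .045 0 -1;0 0 .045 0 -1;0 0 .045 0 -1;0 0 .02 0 -1;0 0 .01 0 -1;0 0 0 0 -1;0 0 0 0 1;0 0 0 0 1;0 0 0 0 1;0 0 0 0 1;0 0 0 0 1;0 0 0 0 1;0 0 0 0 1' 50;python3 -m inch '0 0 -.01 0 1;0 0 -.03 0 1;0 0 -.04 0 1;0 0 -.04 0 1;0 0 -.02 0 1;0 0 0 0 1'; python3 go.py .511 .326 .15 71.7
```

```text
time: 29.15
ee_pos: [0.6712, 0.2076, 0.0113]
tcp_rot: [0.001, 0.058, 0.998, 0.0]
contact_force: [-1.6, -0.1, 6.0]
gripper_width: 0.0591
time: 29.75
ee_pos: [0.6719, 0.2077, 0.1539]
tcp_rot: [0.003, 0.058, 0.998, 0.001]
contact_force: [0.2, 0.2, -2.6]
gripper_width: 0.0597
t 29.75 pos [0.6719 0.2077 0.1539] w 0.0597 F [ 0.2  0.2 -2.6]
shift [0.1736 0.0988 0.0031] turn first version: n 4 per row [0.0434 0.0247 0.0008]
yaw 83.31 turn 0.2027
shift after turn [0.1899 0.0618 0.0031] j6 -1.32
```

```bash
python3 -m inch '.01 .006 0 0 1;.03 .017 0 0 1;.035 .02 0 0 1;.035 .02 0 0 1;.033 .019 0 0 1;.022 .012 0 0 1;.0085 .005 0 0 1;0 0 0 .07 1;0 0 0 .07 1;0 0 0 .063 1;0 0 0 0 1;0 0 0 0 1;0 0 0 0 1'; python3 go.py .511 .326 .0235 71.7
```

```text
time: 31.05
ee_pos: [0.5102, 0.3258, 0.1498]
tcp_rot: [-0.0, 0.159, 0.987, -0.0]
contact_force: [-0.2, 0.4, -2.0]
gripper_width: 0.0595
t 31.05 pos [0.5102 0.3258 0.1498] w 0.0595 F [-0.2  0.4 -2. ]
shift [-0.0008  0.0005  0.1263] turn first version: n 3 per row [-0.0003  0.0002  0.0421]
yaw 71.73 turn 0.0005
shift after turn [-0.0008  0.0005  0.1263] j6 -0.88
```

```bash
python3 -m inch '-.001 0 .03 0 1;0 0 .04 0 1;0 0 .035 0 1;0 0 .015 0 1;0 0 .004 0 1;0 0 0 0 1'; python3 -m inch '0 0 .002 0 1;0 0 .002 0 1;0 0 0 0 1'
```

```text
time: 31.65
ee_pos: [0.5113, 0.3257, 0.0263]
tcp_rot: [-0.0, 0.159, 0.987, -0.0]
contact_force: [-0.2, 0.3, -1.7]
gripper_width: 0.0594
time: 31.95
ee_pos: [0.5116, 0.326, 0.0232]
tcp_rot: [0.001, 0.159, 0.987, 0.0]
contact_force: [-0.3, 1.0, 1.6]
gripper_width: 0.0597
```

```bash
python3 -m inch '0 0 0 0 0;0 0 0 0 -1;0 0 0 0 -1;0 0 0 0 -1;0 0 -.03 0 -1;0 0 -.05 0 -1;0 0 -.05 0 -1;0 0 -.05 0 -1;0 0 -.02 0 -1;0 0 0 0 -1'; python3 tin.py yellow y3;python3 go.py .685 .079 .22 90
```

```text
time: 32.95
ee_pos: [0.5119, 0.3261, 0.2256]
tcp_rot: [0.003, 0.159, 0.987, 0.002]
contact_force: [-1.1, 0.0, 0.2]
gripper_width: 0.0883
tcp [0.5119 0.3261 0.2256]
yellow 3911 [257. 171.] [233 129] [281 214] [0.5141 0.3242] [87.5 46.7] -0.315
t 33.0 pos [0.5112 0.3258 0.2228] w 0.0882 F [ 0.4 -0.2 -0.1]
shift [-0.2426 -0.1796  0.003 ] turn first version: n 5 per row [-0.0485 -0.0359  0.0006]
yaw 71.68 turn -0.3198
shift after turn [-0.1738 -0.2468  0.003 ] j6 -0.88
```

```bash
python3 -m inch '-.0303 -.0225 0 0 -1;-.0303 -.0225 0 0 -1;-.0303 -.0225 0 0 -1;-.0303 -.0225 0 0 -1;-.0303 -.0225 0 0 -1;-.0303 -.0225 0 0 -1;-.0303 -.0225 0 0 -1;-.0303 -.0225 0 0 -1;0 0 0 -.107 -1;0 0 0 -.107 -1;0 0 0 -.106 -1;0 0 0 0 -1;0 0 0 0 -1'; python3 tin.py red r1;python3 go.py .685 .079 .01 90
```

```text
time: 34.3
ee_pos: [0.6843, 0.0787, 0.2205]
tcp_rot: [-0.001, 0.001, 1.0, 0.0]
contact_force: [0.5, -0.6, -0.1]
gripper_width: 0.0881
tcp [0.6843 0.0787 0.2205]
red 3643 [260. 172.] [237 132] [283 213] [0.685  0.0793] [82.5 44.7] -0.012
t 34.35 pos [0.6844 0.0787 0.221 ] w 0.0879 F [-0.1  0.5  0. ]
shift [-0.0011  0.0003  0.211 ] turn first version: n 5 per row [-0.0002  0.0001  0.0422]
yaw 89.87 turn -0.0023
shift after turn [-0.0011  0.0003  0.211 ] j6 -1.63
```

```bash
python3 -m inch '-.001 .0005 .045 .01 -1;0 0 .045 0 -1;0 0 .045 0 -1;0 0 .045 0 -1;0 0 .02 0 -1;0 0 .01 0 -1;0 0 0 0 -1;0 0 0 0 1;0 0 0 0 1;0 0 0 0 1;0 0 0 0 1;0 0 0 0 1;0 0 0 0 1;0 0 0 0 1' 50;python3 -m inch '0 0 -.01 0 1;0 0 -.03 0 1;0 0 -.04 0 1;0 0 -.04 0 1;0 0 -.03 0 1;0 0 -.01 0 1;0 0 0 0 1'; python3 go.py .511 .326 .17 71.7
```

```text
time: 35.75
ee_pos: [0.686, 0.0793, 0.0133]
tcp_rot: [0.001, 0.005, 1.0, 0.0]
contact_force: [-1.5, 0.1, 5.8]
gripper_width: 0.0598
time: 36.45
ee_pos: [0.6858, 0.0791, 0.1731]
tcp_rot: [0.001, 0.005, 1.0, -0.0]
contact_force: [0.8, -1.1, -3.1]
gripper_width: 0.0595
t 36.45 pos [0.6858 0.0791 0.1731] w 0.0595 F [ 0.8 -1.1 -3.1]
shift [0.1772 0.2451 0.0028] turn first version: n 5 per row [0.0354 0.049  0.0006]
yaw 89.43 turn 0.3095
shift after turn [0.2434 0.1795 0.0028] j6 -1.62
```

```bash
python3 -m inch '.008 .011 0 0 1;.02 .028 0 0 1;.027 .037 0 0 1;.027 .037 0 0 1;.027 .037 0 0 1;.027 .037 0 0 1;.024 .033 0 0 1;.012 .017 0 0 1;.005 .008 0 0 1;0 0 0 .07 1;0 0 0 .08 1;0 0 0 .08 1;0 0 0 .0795 1;0 0 0 0 1;0 0 0 0 1;0 0 0 0 1'; python3 go.py .5117 .326 .0703 71.7
```

```text
time: 38.05
ee_pos: [0.511, 0.3257, 0.1719]
tcp_rot: [-0.0, 0.158, 0.987, -0.0]
contact_force: [-0.0, 0.6, -2.3]
gripper_width: 0.0596
t 38.05 pos [0.511  0.3257 0.1719] w 0.0596 F [-0.   0.6 -2.3]
shift [-0.0006  0.0006  0.1016] turn first version: n 3 per row [-0.0002  0.0002  0.0339]
yaw 71.78 turn 0.0014
shift after turn [-0.0006  0.0006  0.1016] j6 -0.88
```

```bash
python3 -m inch '-.0005 .0005 .03 0 1;0 0 .035 0 1;0 0 .02 0 1;0 0 .01 0 1;0 0 .003 0 1;0 0 0 0 1'; python3 -m inch '0 0 .002 0 1;0 0 .002 0 1;0 0 0 0 1'
```

```text
time: 38.65
ee_pos: [0.512, 0.3263, 0.0749]
tcp_rot: [0.0, 0.159, 0.987, 0.0]
contact_force: [-0.4, -0.5, -2.8]
gripper_width: 0.0592
time: 38.95
ee_pos: [0.5118, 0.3262, 0.0706]
tcp_rot: [0.0, 0.159, 0.987, 0.0]
contact_force: [0.4, -0.0, -2.7]
gripper_width: 0.0592
```

```bash
python3 -m inch '0 0 .001 0 1;0 0 .001 0 1;0 0 0 0 1';python3 -m inch '0 0 .001 0 1;0 0 0 0 1'
```

```text
time: 39.25
ee_pos: [0.5118, 0.3263, 0.0703]
tcp_rot: [0.001, 0.159, 0.987, 0.0]
contact_force: [-3.4, -2.5, 10.8]
gripper_width: 0.0597
time: 39.45
ee_pos: [0.5118, 0.3263, 0.0702]
tcp_rot: [0.001, 0.159, 0.987, 0.0]
contact_force: [-7.2, -3.0, 18.6]
gripper_width: 0.06
```

```bash
python3 -m inch '0 0 -.002 0 1;0 0 0 0 0;0 0 0 0 -1;0 0 0 0 -1;0 0 0 0 -1;0 0 -.03 0 -1;0 0 -.05 0 -1;0 0 -.05 0 -1;0 0 -.05 0 -1;0 0 -.02 0 -1;0 0 0 0 -1'; sed -i 's/px,.045/px,float(sys.argv[3]) if len(sys.argv)>3 else .045/' tin.py; python3 tin.py red y4 .102;python3 go.py .695 -.079 .22 79.8
```

```text
time: 40.55
ee_pos: [0.5124, 0.3266, 0.2725]
tcp_rot: [0.003, 0.159, 0.987, 0.002]
contact_force: [-0.5, 0.4, -0.1]
gripper_width: 0.0882
tcp [0.5124 0.3266 0.2725]
red 1918 [259. 171.] [234 129] [280 212] [0.5113 0.3258] [82.7 44.3] -0.325
t 40.6 pos [0.5118 0.3263 0.2697] w 0.0882 F [ 0.9 -0.2  0. ]
shift [-0.3011 -0.3274  0.0497] turn first version: n 7 per row [-0.043  -0.0468  0.0071]
yaw 71.71 turn -0.1412
shift after turn [-0.252  -0.3665  0.0497] j6 -0.88
```

```bash
python3 -m inch '-.0274 -.0298 .0045 0 -1;-.0274 -.0298 .0045 0 -1;-.0274 -.0298 .0045 0 -1;-.0274 -.0298 .0045 0 -1;-.0274 -.0298 .0045 0 -1;-.0274 -.0298 .0045 0 -1;-.0274 -.0298 .0045 0 -1;-.0274 -.0298 .0045 0 -1;-.0274 -.0298 .0045 0 -1;-.0274 -.0298 .0045 0 -1;-.0274 -.0298 .0045 0 -1;0 0 0 -.07 -1;0 0 0 -.071 -1;0 0 0 0 -1;0 0 0 0 -1'; python3 tin.py blue bl1;python3 go.py .695 -.079 .01 79.8
```

```text
time: 42.1
ee_pos: [0.6946, -0.0794, 0.2181]
tcp_rot: [-0.001, 0.09, 0.996, 0.0]
contact_force: [-0.1, -0.4, -0.2]
gripper_width: 0.0883
tcp [ 0.6946 -0.0794  0.2181]
blue 3502 [259. 169.] [236 129] [281 212] [ 0.6927 -0.0794] [83.6 43.7] -0.162
t 42.15 pos [ 0.6947 -0.0794  0.2186] w 0.0885 F [-0.3  0.  -0.4]
shift [-0.0007  0.0004  0.2086] turn first version: n 5 per row [-0.0001  0.0001  0.0417]
yaw 79.7 turn -0.0017
shift after turn [-0.0007  0.0004  0.2086] j6 -1.67
```

```bash
python3 -m inch '.001 .0003 .045 -.015 -1;0 0 .045 0 -1;0 0 .045 0 -1;0 0 .045 0 -1;0 0 .019 0 -1;0 0 .008 0 -1;0 0 0 0 -1;0 0 0 0 1;0 0 0 0 1;0 0 0 0 1;0 0 0 0 1;0 0 0 0 1;0 0 0 0 1;0 0 0 0 1' 50;python3 -m inch '0 0 -.01 0 1;0 0 -.03 0 1;0 0 -.04 0 1;0 0 -.04 0 1;0 0 -.04 0 1;0 0 -.04 0 1;0 0 -.01 0 1;0 0 0 0 1'; python3 go.py .511 .326 .22 71.7
```

```text
time: 43.55
ee_pos: [0.6943, -0.0791, 0.0137]
tcp_rot: [0.001, 0.082, 0.997, -0.0]
contact_force: [-1.2, 0.4, 6.6]
gripper_width: 0.0597
time: 44.35
ee_pos: [0.6942, -0.0792, 0.2238]
tcp_rot: [0.001, 0.082, 0.997, -0.0]
contact_force: [-0.1, 0.6, -2.5]
gripper_width: 0.0599
t 44.35 pos [ 0.6942 -0.0792  0.2238] w 0.0599 F [-0.1  0.6 -2.5]
shift [0.2466 0.37   0.0032] turn first version: n 8 per row [0.0308 0.0463 0.0004]
yaw 80.65 turn 0.1561
shift after turn [0.3011 0.3272 0.0032] j6 -1.69
```

```bash
python3 -m inch '.008 .012 0 0 1;.018 .027 0 0 1;.025 .0375 0 0 1;.025 .0375 0 0 1;.025 .0375 0 0 1;.025 .0375 0 0 1;.025 .0375 0 0 1;.025 .0375 0 0 1;.025 .0375 0 0 1;.025 .0375 0 0 1;.014 .021 0 0 1;.006 .01 0 0 1;0 0 0 .05 1;0 0 0 .056 1;0 0 0 .05 1;0 0 0 0 1;0 0 0 0 1;0 0 0 0 1'; python3 go.py .5122 .326 .1153 71.6
```

```text
time: 46.15
ee_pos: [0.5114, 0.3256, 0.2223]
tcp_rot: [-0.0, 0.159, 0.987, -0.0]
contact_force: [-0.2, 2.0, -2.2]
gripper_width: 0.0596
t 46.15 pos [0.5114 0.3256 0.2223] w 0.0596 F [-0.2  2.  -2.2]
shift [-0.0008  0.0007  0.107 ] turn first version: n 3 per row [-0.0003  0.0002  0.0357]
yaw 71.74 turn 0.0024
shift after turn [-0.0008  0.0007  0.107 ] j6 -0.88
```

```bash
python3 -m inch '-.0008 .0007 .03 0 1;0 0 .035 0 1;0 0 .022 0 1;0 0 .01 0 1;0 0 .005 0 1;0 0 0 0 1'; python3 -m inch '0 0 .002 0 1;0 0 .001 0 1;0 0 0 0 1';python3 -m inch '0 0 .001 0 1;0 0 .001 0 1;0 0 0 0 1'
```

```text
time: 46.75
ee_pos: [0.5127, 0.3264, 0.1211]
tcp_rot: [0.0, 0.159, 0.987, 0.0]
contact_force: [-0.3, -0.7, -1.7]
gripper_width: 0.0595
time: 47.05
ee_pos: [0.5126, 0.3264, 0.1183]
tcp_rot: [0.0, 0.159, 0.987, 0.0]
contact_force: [-0.1, -0.0, -2.4]
gripper_width: 0.0596
time: 47.35
ee_pos: [0.5124, 0.3263, 0.1158]
tcp_rot: [0.0, 0.159, 0.987, 0.0]
contact_force: [-0.8, 0.8, -1.8]
gripper_width: 0.0595
```

```bash
python3 -m inch '0 0 .001 0 1;0 0 0 0 1';python3 -m inch '0 0 .0005 0 1;0 0 0 0 1'
```

```text
time: 47.55
ee_pos: [0.5124, 0.3264, 0.1157]
tcp_rot: [0.0, 0.159, 0.987, 0.0]
contact_force: [-1.7, -1.1, 4.7]
gripper_width: 0.0596
time: 47.75
ee_pos: [0.5125, 0.3264, 0.1157]
tcp_rot: [0.001, 0.159, 0.987, 0.0]
contact_force: [-3.5, -0.8, 8.6]
gripper_width: 0.059
```

Seated. I'll release, rise and go to green.

```bash
python3 -m inch '0 0 -.001 0 1;0 0 0 0 0;0 0 0 0 -1;0 0 0 0 -1;0 0 0 0 -1;0 0 -.03 0 -1;0 0 -.05 0 -1;0 0 -.05 0 -1;0 0 -.04 0 -1;0 0 0 0 -1'; python3 tin.py blue y5 .147;python3 go.py .682 -.1865 .22 102
```

```text
time: 48.75
ee_pos: [0.5136, 0.3269, 0.2913]
tcp_rot: [0.005, 0.159, 0.987, 0.003]
contact_force: [0.2, -0.3, 0.8]
gripper_width: 0.0885
tcp [0.5136 0.3269 0.2913]
blue 2186 [261. 166.] [231 130] [281 220] [0.511  0.3263] [83.1 43.8] -0.32
t 48.8 pos [0.513  0.3266 0.2877] w 0.0884 F [ 1.2 -0.5 -0.3]
shift [-0.3212 -0.4344  0.0676] turn first version: n 9 per row [-0.0357 -0.0483  0.0075]
yaw 71.71 turn -0.5286
shift after turn [-0.0583 -0.5371  0.0676] j6 -0.88
```

```bash
python3 -m inch '-.0247 -.0334 .003 0 -1;-.0247 -.0334 .005 0 -1;-.0247 -.0334 .005 0 -1;-.0247 -.0334 .005 0 -1;-.0247 -.0334 .005 0 -1;-.0247 -.0334 .005 0 -1;-.0247 -.0334 .005 0 -1;-.0247 -.0334 .005 0 -1;-.0247 -.0334 .005 0 -1;-.0247 -.0334 .005 0 -1;-.0247 -.0334 .005 0 -1;-.0247 -.0334 .006 0 -1;-.0248 -.0334 .006 0 -1;0 0 0 -.133 -1;0 0 0 -.133 -1;0 0 0 -.132 -1;0 0 0 -.131 -1;0 0 0 0 -1;0 0 0 0 -1'; python3 tin.py green g1;python3 go.py .682 -.1865 .01 102
```

```text
time: 50.7
ee_pos: [0.6808, -0.1866, 0.2189]
tcp_rot: [-0.001, -0.103, 0.995, 0.001]
contact_force: [-0.4, -0.1, -0.4]
gripper_width: 0.0884
tcp [ 0.6808 -0.1866  0.2189]
green 3692 [259. 172.] [236 131] [282 214] [ 0.6812 -0.1863] [83.8 44.8] 0.209
t 50.75 pos [ 0.6809 -0.1866  0.2193] w 0.0882 F [0.3 1.  0.6]
shift [-0.0014 -0.0003  0.2093] turn first version: n 5 per row [-0.0003 -0.0001  0.0419]
yaw 101.84 turn -0.0029
shift after turn [-0.0014 -0.0003  0.2093] j6 -2.21
```

```bash
python3 -m inch '-.0005 0 .045 -.003 -1;0 0 .045 0 -1;0 0 .045 0 -1;0 0 .045 0 -1;0 0 .019 0 -1;0 0 .009 0 -1;0 0 0 0 -1;0 0 0 0 1;0 0 0 0 1;0 0 0 0 1;0 0 0 0 1;0 0 0 0 1;0 0 0 0 1;0 0 0 0 1' 50;python3 -m inch '0 0 -.01 0 1;0 0 -.03 0 1;0 0 -.04 0 1;0 0 -.04 0 1;0 0 -.04 0 1;0 0 -.04 0 1;0 0 -.03 0 1;0 0 -.01 0 1;0 0 0 0 1'; python3 go.py .511 .326 .24 71.7
```

```text
time: 52.15
ee_pos: [0.6818, -0.1866, 0.0132]
tcp_rot: [0.001, -0.106, 0.994, -0.0]
contact_force: [-0.9, 0.8, 5.6]
gripper_width: 0.0595
time: 53.05
ee_pos: [0.6817, -0.1867, 0.253]
tcp_rot: [0.001, -0.106, 0.994, -0.0]
contact_force: [-0.3, -0.1, -2.9]
gripper_width: 0.0594
t 53.05 pos [ 0.6817 -0.1867  0.253 ] w 0.0594 F [-0.3 -0.1 -2.9]
shift [0.0586 0.5372 0.0124] turn first version: n 11 per row [0.0053 0.0488 0.0011]
yaw 102.19 turn 0.5321
shift after turn [0.323  0.4332 0.0124] j6 -2.22
```

```bash
python3 -m inch '.001 .012 0 0 1;.003 .03 0 0 1;.0046 .042 0 0 1;.0046 .042 0 0 1;.0046 .042 0 0 1;.0046 .042 0 0 1;.0046 .042 0 0 1;.0046 .042 0 0 1;.0046 .042 0 0 1;.0046 .042 0 0 1;.0046 .042 0 0 1;.0046 .042 0 0 1;.0046 .042 0 0 1;.003 .023 0 0 1;.001 .01 0 0 1;0 0 0 0 1'|tail -1;python3 -m inch '0 0 0 .07 1;0 0 0 .11 1;0 0 0 .12 1;0 0 0 .12 1;0 0 0 .112 1;0 0 0 0 1;0 0 0 0 1;0 0 0 0 1'; python3 go.py .5115 .326 .1605 71.7
```

```text
gripper_width: 0.0593
time: 55.45
ee_pos: [0.5111, 0.3253, 0.2521]
tcp_rot: [-0.0, 0.158, 0.987, -0.0]
contact_force: [-0.7, 0.4, -2.7]
gripper_width: 0.0597
t 55.45 pos [0.5111 0.3253 0.2521] w 0.0597 F [-0.7  0.4 -2.7]
shift [-0.0002  0.0008  0.0916] turn first version: n 2 per row [-0.0001  0.0004  0.0458]
yaw 71.79 turn 0.0016
shift after turn [-0.0002  0.0008  0.0916] j6 -0.88
```

```bash
python3 -m inch '-.0003 .0008 .025 0 1;0 0 .03 0 1;0 0 .018 0 1;0 0 .01 0 1;0 0 .004 0 1;0 0 0 0 1'; python3 -m inch '0 0 .002 0 1;0 0 .001 0 1;0 0 0 0 1';python3 -m inch '0 0 .001 0 1;0 0 0 0 1'
```

```text
time: 56.05
ee_pos: [0.5117, 0.3266, 0.1656]
tcp_rot: [0.0, 0.159, 0.987, 0.0]
contact_force: [0.3, -0.4, -1.0]
gripper_width: 0.0595
time: 56.35
ee_pos: [0.5115, 0.3266, 0.1627]
tcp_rot: [0.0, 0.159, 0.987, 0.0]
contact_force: [-0.1, 0.5, -2.3]
gripper_width: 0.0595
time: 56.55
ee_pos: [0.5114, 0.3266, 0.1614]
tcp_rot: [0.0, 0.159, 0.987, 0.0]
contact_force: [0.2, -0.7, -2.4]
gripper_width: 0.0594
```

```bash
python3 -m inch '0 0 .001 0 1;0 0 0 0 1';python3 -m inch '0 0 .0007 0 1;0 0 0 0 1'
```

```text
time: 56.75
ee_pos: [0.5115, 0.3266, 0.1603]
tcp_rot: [0.0, 0.159, 0.987, 0.0]
contact_force: [-0.2, -0.7, -1.5]
gripper_width: 0.0593
time: 56.95
ee_pos: [0.5115, 0.3266, 0.1602]
tcp_rot: [0.0, 0.159, 0.987, 0.0]
contact_force: [-2.6, -1.1, 3.7]
gripper_width: 0.0596
```

```bash
python3 -m inch '0 0 0 0 0;0 0 0 0 -1;0 0 0 0 -1;0 0 0 0 -1;0 0 -.03 0 -1;0 0 -.05 0 -1;0 0 -.05 0 -1;0 0 -.03 0 -1;0 0 0 0 -1;0 0 0 0 -1'; python3 tin.py green y6 .192; python3 look.py side s9; python3 look.py scene c9
python3 - <<'E'
import cv2,numpy as np
a=cv2.imread("pics/s9_raw.png")[60:360,150:400];b=cv2.imread("pics/c9_raw.png")[60:360,110:360]
cv2.imwrite("pics/v9.png",cv2.resize(np.hstack([a,b]),(800,480),interpolation=cv2.INTER_CUBIC))
E
```

```text
time: 57.95
ee_pos: [0.5114, 0.3265, 0.3191]
tcp_rot: [-0.0, 0.159, 0.987, -0.0]
contact_force: [-0.5, -0.3, -1.0]
gripper_width: 0.0882
tcp [0.5114 0.3265 0.3191]
green 4958 [258. 183.] [231 136] [285 231] [0.5108 0.326 ] [83.7 44.8] -0.317
```

View pics/v9.png

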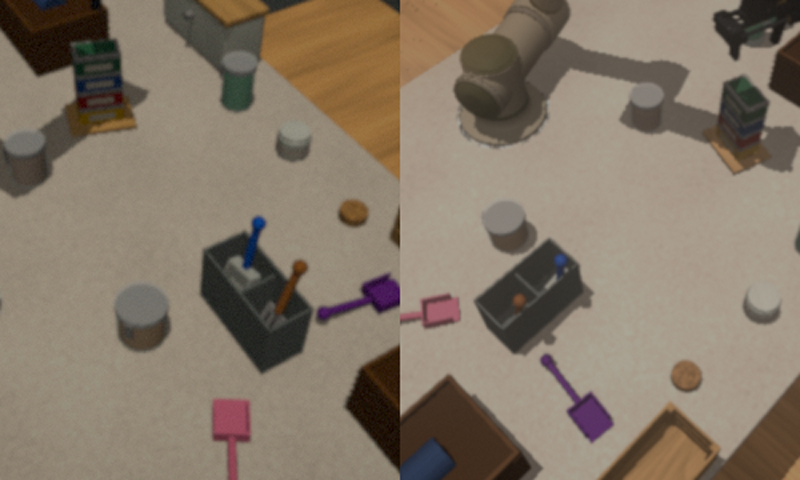

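Run:
```python
from h import *
c,s=optics.calibration("scene"),optics.calibration("side")
print(tri(c,(210.6,223.1),s,(311.3,198.8)),tri(c,(183.8,247.5),s,(337.5,226.9)))
st=ctrl.get_state();print(st["time"],st["contact_force"]);ctrl.finish_job()
```

```text
(array([ 0.52528408, -0.25535897,  0.18389684]), [np.float64(0.0011027529678344266), np.float64(0.0011027529678344864)]) (array([ 0.52793946, -0.36740432,  0.18212513]), [np.float64(0.0005382294826481394), np.float64(0.0005382294826481848)])
58.1 [-0.30946239  0.47796687 -0.51400218]
the job is handed in; nothing more can be done
```

I put both utensils head down in the caddy, stacked all four tins on the dark patch, and handed the job in at 58 s. The hand-in gives no verdict, so what follows rests on my own checks.

- **Utensils:** I picked each up by its ball, eased the grip from 60 to 5.5 N so it swung down plumb, clamped it again and lowered it until the force reading showed floor contact. The turner is in the right cell and the scoop in the left.
    - While hanging, the turner's tip was about 22 mm off plumb at z≈0.17. I judged the scoop's hang by eye only.
    - In the last views the balls are at z≈0.183, against 0.187 if they stood fully upright. That fits tips on the caddy floor and a moderate lean against the wall.
- **Tins:** The order from the bottom is yellow, red, blue, green.
    - **Position:** Wrist-camera measurements put the red, blue and green lids within 1 mm and 0.01 rad of the patch centre, (0.511, 0.326) at yaw -0.32.
    - **Yellow:** This one read about 3 mm off, because I measured it at the wrong lid height and did not redo it.
- **Surroundings:** Both glass jars are upright in the final pictures and the gripper is clear of everything. I noticed no knocked utensil or slackened grip during the run, and no check failed.

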